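Store a culture dish under the lead flap of the shielded box

TASK

Put the petri dish that lies on the loading deck of the shielded box away into the box's well: press the long end of the lever beside the box down until the catch snaps over it and holds the heavy flap open, push the dish along the deck with the fingers until it drops flat into the well, then press down the catch's thumb plate so that the lever comes up and the flap falls shut over the dish. Touch and push only: do not lift the dish, do not touch the flap itself, and leave the other things on the bench where they stand.

Things in the scene. Friction and masses are not known exactly. Their poses are not given: they have to be found in the camera images.
- plate_store: Shielded box, fixed to the bench: white, 250 long (own x) x 125 wide x 52 mm high; origin under its centre; +x is the loading direction, away from the robot. Front half (x -125 to -12): steel deck at z 52 between rails 97 apart, rail tops z 60. Behind it the well, x -12 to 94, 99 wide, floor at z 30. Lever and catch along its -y side; lever pivot at (12, -78, 50).
- flap: Heavy steel-clad lead plate 112 x 112 x 12 mm (about 0.5 kg) lying over the well. Origin on its hinge, 100 mm in +x of the box's centre, z 58; hinge axis = own y. Shut: own z vertical, front edge 118 mm in -x of the hinge, blocking the deck. The lever swings it up to about 80 degrees (caught), edge 175 mm above the bench. Once the lever is freed it sinks shut within 2 s, so keep hand and wrist from over the well then. Do not touch it.
- lever (a joint): Angle of the lever, rad: 0 at rest (long end up), grows as the long end is pressed down; the catch snaps over it at about 0.47, stop at 0.48. Caught it reads about 0.46. Released, a light spring and the flap bring it back to 0 in about 1 s. Pressing takes up to about 14 N. Free of the catch, it comes up again when let go.
- lever_pad (a point): Middle of the upper face of the black rubber pad (34 mm along the lever x 32 mm across) at the lever's long end, 122 mm from the pivot, on the outer side of the bar; its middle stands 29 mm outside the box's wall. At rest about 81 mm above the bench, about 25 mm when caught; press it straight down from above.
- catch (a joint): Angle of the spring catch, rad: 0 standing over the lever's path. The descending lever shoves it aside (to about 0.17) and it snaps back to 0 over the lever. Pressing its thumb plate turns it the same way: the caught lever is free at about 0.15 to 0.19; stop at 0.34. Takes about 3 to 6 N.
- catch_plate (a point): Middle of the ribbed part of the upper face of the catch's dark thumb plate, 26 (along the box) x 50 mm (across), 70 mm in -x and 122 mm in -y of the box's centre, 30 mm above the bench, 44 mm outside the middle of the lever bar. Pressed straight down, it frees the lever after 4 to 10 mm; keep it down half a second while the lever rises past.
- dish: Closed petri dish, 91 mm across, 15 mm high, about 20 g, lying on the deck between the rails, front rim 4 to 15 mm before the shut flap. Origin at the middle of its underside, z up. Pushed in +x of the box, it tips over the edge of the deck and drops 22 mm into the well once its rear rim has passed the edge.
- well_floor (a point): Centre of the well's floor, 30 mm above the bench, 41 mm in +x of the box's centre. The well is 106 x 99 mm.
- spare_dish: Another petri dish, 91 x 15 mm, lying on the bench itself to the left of the box. Leave it.
- small_bottle: Small screw-cap bottle, 48 mm wide, 97 mm tall, right of the box. Leave it.
- stock_bottle: Screw-cap bottle, 64 mm wide, 159 mm tall, on the left of the bench. Leave it.
- tip_box: Box of pipette tips with clear lid, 90 x 122 x 68 mm, on the left of the bench. Leave it.
- timer: Square white lab timer, 62 x 62 x 18 mm, lying near the bench's front edge on the right. Leave it.
- tube_rack: Wire tube rack, 82 x 154 x 65 mm, empty, at the back left. Leave it.
- wash_bottle: Wash bottle with bent spout, 64 x 96 x 206 mm, on the left of the bench. Leave it.
- marker: Felt marker, 138 x 12 x 12 mm, lying near the bench's front edge, left of the box. Leave it.
There are look-alikes about, which are no part of the job. What is shaped like the dish but blue is not meant.

How it is judged:
By the outcome, as a careful person would: the job done as asked, in the order asked, and still so for the second after the job is handed in, with the robot touching nothing.
It also fails if it takes over 51 s, if anything falls off the work surface, if the arm or the gripper's body presses on something with over 40 N, if the wrist force passes 120 N, or if a joint passes its speed limit or range.

ROBOT

A 6-joint arm with a two-finger parallel gripper is mounted at the origin on a cart in front of the work surface, level with it; the furniture and walls round the work are solid. World frame = base frame: x ahead of the robot, y to its left, z up, the work surface at z = 0. Lengths are in m, angles in rad, forces in N, time in s.
With the tool pointing down it reaches from about 0.35 to 0.975 m from the base axis. Payload 4.9 kg.
Tool frame: the origin (TCP) lies midway between the tips of the shut fingers; the grasp point (between the pads) lies 19 mm behind it; z points along the fingers, y is the direction in which the jaws open and shut (so a half turn about z gives the same grasp; the last joint's range is limited). The gripper opens to 85 mm and grips with 20 to 120 N. Pads are 22 mm wide; open, the fingers measure 114 mm over their backs; the gripper's body (76 mm by 85 mm) begins 54 mm behind the grasp point. The pads swing forward as they close: fully open they stand 13 mm farther back than shut.
Start: joints at [1.053, 0.053, 1.613, -0, 1.476, -0.119], TCP at [0.243, 0.576, 0.231] pointing down, gripper open.
Joint ranges: [-3.01, 3.01], [-1.01, 2.22], [0.06, 2.58], [-1.02, 4.17], [0.09, 2.62], [-3.14, 3.14]. Speed limits (rad/s): [2.57, 2.57, 3.14, 3.14, 3.14, 3.14].

INTERFACE

Orientations are given as a rotation vector (axis times angle).
In Python, from station import ctrl gives the robot as it stands.
- The arm moves only by the tool play_rows, never from a script. Its argument "motion" is a list that holds one entry, the list of rows, each a list of 7 numbers: the closure, from -1 (fully open) to 1 (shut), then the shift along the tool's x, y, z in cm, then the turn, a rotation vector about the tool's x, y, z in degrees. A call has 1 to 20 rows; each row is the pose to reach, as a shift and turn from the pose measured when the call began, along the tool's axes at that moment; what a row does not reach only later rows make up. A row lasts 1/8 s, in which the tool goes at most 62.5 mm and 10.7 degrees, less where a joint would pass 70% of its speed; a pose out of reach is approached as far as the arm can. A call with a gripper value outside its range is refused whole. The fingers move at their own pace and stop on an object; "newtons" is the grip in N (left out, the last holds). Time passes only in rows, so rows that repeat a pose let the fingers close. It gives the time, the measured TCP pose, the force and the opening at its end, in the units of the state.
- ctrl.get_obs(): the state, without advancing time (a new reading comes with each control period).
- ctrl.get_image(name): name is "side" or "top"; returns a dict with "color" (480x640x3 uint8, red, green, blue), "mtx" (3x3 intrinsics, pixels), "T" (4x4, takes a point from camera to world coordinates). Camera axes: x right, y up, looking along -z (the intrinsics and any distortion apply to the point x, -y, -z); pixel columns grow to the right and rows downward; lengths in m; the calibration is good to about 2 mm. A picture is of the moment at which its call begins. There is no depth.
- ctrl.finish_job(): hands the job in, once; it reports no verdict.
The state is a dict: "t": time; "q": joint angles; "dq": joint speeds; "effort": joint torques, N m; "tool_pos": TCP position; "tool_rot": TCP orientation; "contact_force": force on the tool from outside, world axes, zero at the start; "wrist_torque": the same for the moment, N m; "opening": finger opening in m.
Only numpy, scipy, OpenCV 4.12 (cv2) and the standard library are available. Lean on these libraries where they do the work, as an engineer would, in place of code of your own. Each camera call takes 0.05 s, during which the arm holds its last target.

## Working session

There is one attempt and no reset: what is moved stays moved. The work goes in short steps, Python scripts to look and compute and a tool call to move; the robot and the scene stay as the last step left them, time stands still between calls to the robot, and variables do not carry over. Pictures are saved under pics/ and viewed, and the job is handed in when it is done.

Besides the shell and the picture viewer there is one more tool, called after "Call:" by a JSON object that holds its "method" and its "body", one argument or row to a line. play_rows: Moves the arm, as the interface text tells. Its arguments: {"type":"object","properties":{"motion":{"type":"array"},"newtons":{"type":"number"}},"required":["motion"]}

```bash
mkdir -p pics
python3 - <<'E'
from station import ctrl
import cv2,numpy as np
o=ctrl.get_obs()
print({k:np.round(v,3).tolist() for k,v in o.items()})
for n in("side","top"):
    i=ctrl.get_image(n); cv2.imwrite(f"pics/{n}0.png",i["color"][:,:,::-1]); print(n,np.round(i["mtx"],1).tolist(),np.round(i["T"],4).tolist(),[k for k in i])
E
```

```text
{'t': 0.0, 'q': [1.053, 0.053, 1.614, -0.0, 1.476, -0.119], 'dq': [0.001, -0.0, 0.002, -0.0, -0.001, -0.0], 'effort': [-0.001, -39.369, -37.017, -0.0, 0.007, -0.0], 'tool_pos': [0.242, 0.575, 0.23], 'tool_rot': [-0.622, -3.079, 0.003], 'contact_force': [0.99, -0.015, -0.201], 'wrist_torque': [0.018, -0.019, -0.034], 'opening': 0.085}
side [[603.1, 0.0, 320.2], [0.0, 603.1, 240.2], [0.0, 0.0, 1.0]] [[0.9394, 0.2929, -0.1781, 0.2726], [-0.3425, 0.8237, -0.4518, -0.8263], [0.0144, 0.4854, 0.8741, 1.6238], [0.0, 0.0, 0.0, 1.0]] ['color', 'mtx', 'T']
top [[573.8, 0.0, 325.6], [0.0, 573.8, 234.4], [0.0, 0.0, 1.0]] [[-0.1933, 0.8752, -0.4435, -0.182], [-0.9811, -0.1759, 0.0806, 0.1173], [-0.0074, 0.4507, 0.8926, 1.6859], [0.0, 0.0, 0.0, 1.0]] ['color', 'mtx', 'T']
```

View pics/side0.png

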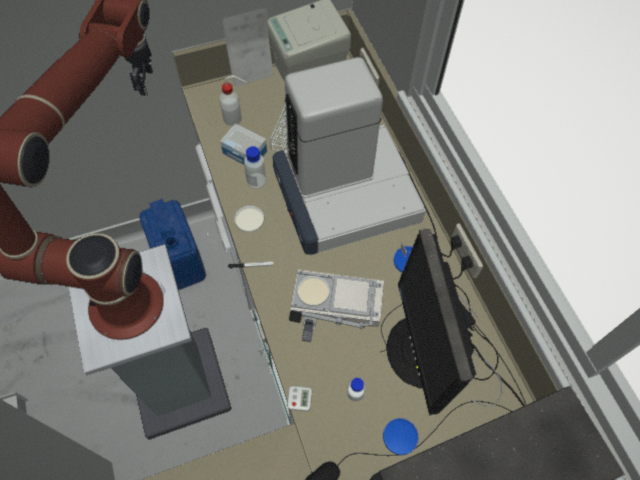

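View pics/top0.png

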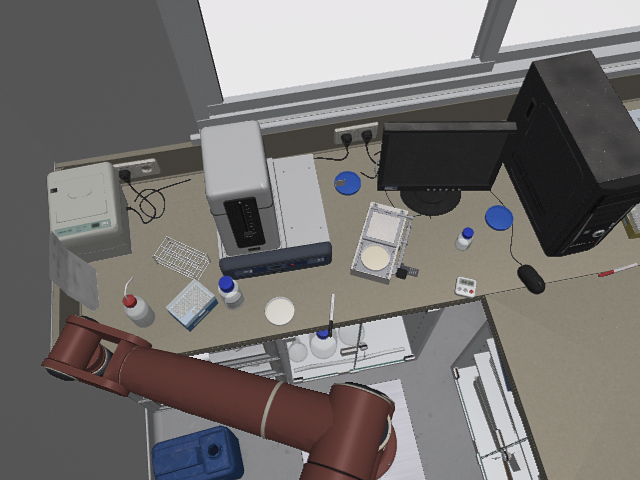

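The full views show these dish-like candidates:
- Cream dish on the box deck: side (313,290), top (375,258). This is the one I want.
- Spare dish on the bench: side (249,218), top (280,311).
- Blue discs: top (347,183) and (499,218). These are not meant.

Next is a close crop to check the choice.

Run:
```python
import cv2,numpy as np
a=cv2.imread("pics/side0.png")[255:355,275:400]; b=cv2.imread("pics/top0.png")[190:290,335:435]
cv2.imwrite("pics/cs0.png",cv2.resize(a,None,fx=6,fy=6,interpolation=cv2.INTER_CUBIC))
cv2.imwrite("pics/ct0.png",cv2.resize(b,None,fx=6,fy=6,interpolation=cv2.INTER_CUBIC))
```

```text
(no output)
```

View pics/cs0.png

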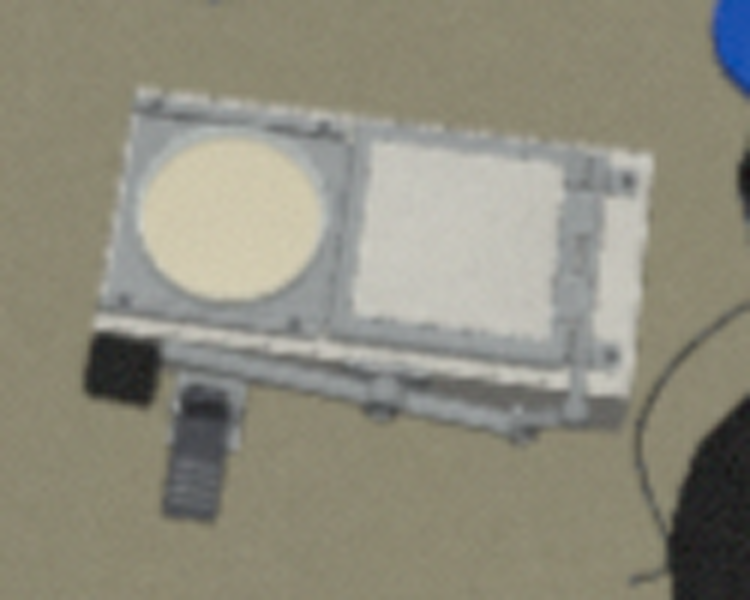

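View pics/ct0.png

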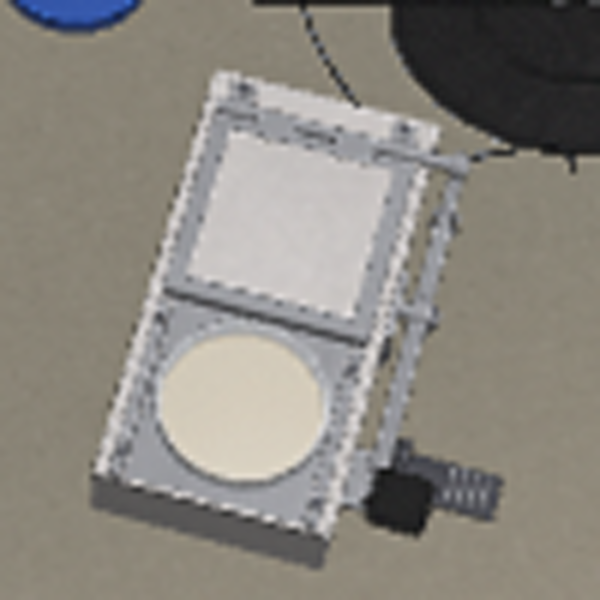

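```bash
cat > h.py <<'E'
import numpy as np,cv2
from station import ctrl
def ray(cal,uv):
    K,T=cal; d=np.linalg.inv(K)@[uv[0],uv[1],1.]; d=T[:3,:3]@[d[0],-d[1],-d[2]]; return T[:3,3],d/np.linalg.norm(d)
def plane(cal,uv,z):
    o,d=ray(cal,uv); return o+d*(z-o[2])/d[2]
def tri(c1,a,c2,b):
    o1,d1=ray(c1,a);o2,d2=ray(c2,b)
    s=np.linalg.lstsq(np.stack([d1,-d2],1),o2-o1,rcond=None)[0]
    p,q=o1+d1*s[0],o2+d2*s[1]; return (p+q)/2,np.linalg.norm(p-q)
def proj(cal,P):
    K,T=cal; p=T[:3,:3].T@(np.asarray(P)-T[:3,3]); v=K@[p[0],-p[1],-p[2]]; return v[:2]/v[2]
E
python3 - <<'E'
from h import *
cal={}
for n in("side","top"):
    i=ctrl.get_image(n); cal[n]=(i["mtx"],i["T"])
    np.savez(f"cal_{n}.npz",K=i["mtx"],T=i["T"])
S=lambda x,y:(275+x/6-.4,255+y/6-.4); Tp=lambda x,y:(335+x/6-.4,190+y/6-.4)
pts={"nl":((138,90),(98,475)),"nr":((95,322),(328,540)),"fl":((652,155),(215,72)),"fr":((630,395),(440,130)),
"pad":((124,368),(399,500)),"plate":((192,490),(470,490)),"dish":((231,218),(244,407))}
for k,(a,b) in pts.items():
    p,e=tri(cal["side"],S(*a),cal["top"],Tp(*b)); print(k,np.round(p,4),round(e,4))
# masks dish
for n in("side","top"):
    im=cv2.imread(f"pics/{n}0.png"); hsv=cv2.cvtColor(im,cv2.COLOR_BGR2HSV)
    m=cv2.inRange(hsv,(12,25,185),(35,120,255))
    nn,l,st,c=cv2.connectedComponentsWithStats(m)
    for j in range(1,nn):
        if st[j,4]>200: print(n,st[j],c[j],plane(cal[n],c[j],.067).round(4),plane(cal[n],c[j],.06).round(4))
E
```

```text
nl [ 0.4974 -0.0839  0.0526] 0.0003
nr [ 0.4391 -0.1913  0.0526] 0.0005
fl [ 0.7195 -0.1983  0.0504] 0.001
fr [ 0.6607 -0.309   0.0514] 0.0011
pad [ 0.4425 -0.2272  0.0785] 0.0014
plate [ 0.4587 -0.2756  0.0299] 0.0032
dish [ 0.5163 -0.1655  0.06  ] 0.0008
side [299 278  29  27 615] [312.96910569 290.9203252 ] [ 0.5145 -0.1685  0.067 ] [ 0.5156 -0.1655  0.06  ]
top [362 246  27  23 483] [374.86128364 257.14285714] [ 0.515  -0.1631  0.067 ] [ 0.518  -0.1643  0.06  ]
```

```bash
cat >> h.py <<'E'
from scipy.spatial.transform import Rotation as R
C=np.array([.5792,-.1956,0]); TH=np.deg2rad(-27.7)
B=np.array([[np.cos(TH),-np.sin(TH),0],[np.sin(TH),np.cos(TH),0],[0,0,1]])
def b2w(p): return C+B@np.asarray(p,float)
def w2b(p): return B.T@(np.asarray(p,float)-C)
def goalR(flip=1,tilt=0):
    # tool z down, tool x along flip*box x ; tilt: lean body toward box -y, deg
    z=np.array([0,0,-1.]);x=flip*B[:,0];y=np.cross(z,x)
    return R.from_rotvec(B[:,0]*np.deg2rad(tilt))*R.from_matrix(np.stack([x,y,z],1))
def rel(target_w,Rg,o=None):
    o=o or ctrl.get_obs(); R0=R.from_rotvec(o["tool_rot"])
    s=R0.inv().apply(np.asarray(target_w)-o["tool_pos"])*100
    t=np.rad2deg((R0.inv()*Rg).as_rotvec()); return np.round(s,2),np.round(t,1)
def st():
    o=ctrl.get_obs(); print("t",round(o["t"],2),"boxpos mm",(w2b(o["tool_pos"])*1000).round(1),"F",np.round(o["contact_force"],1),"q",np.round(o["q"],2)); return o
CAL={n:(lambda d:(d["K"],d["T"]))(np.load(f"cal_{n}.npz")) for n in("side","top")}
E
python3 - <<'E'
from h import *
o=st()
print(R.from_rotvec(o["tool_rot"]).as_matrix().round(2))
for n,a,b in [("wash red cap",(227,88),(129,300)),("stock cap",(253,153),(226,284)),("smallcap",(357,384),(467,232)),("panel l",(276,157),(222,266)),("panel r",(312,245),(330,250)),("tipbox",(244,135),(191,297)),("monitor base?",(428,408),(497,188))]:
    p,e=tri(CAL["side"],a,CAL["top"],b); print(n,p.round(3),round(e,3), (w2b(p)*1000).round())
for f in (1,-1):
    print(f, *rel(b2w([-.107,-.0915,.13]),goalR(f)))
    print(f,*rel([.40,.2,.32],goalR(f)))
for n in CAL:
  for p in ([-.1065,-.0915,.081],[-.07,-.122,.03],[-.125,.0625,.052],[-.0697,-.0026,.067]): print(n,proj(CAL[n],b2w(p)).round(1))
E
```

```text
t 0.2 boxpos mm [-656.6  526.3  230.5] F [-0.6  0.2  0.1] q [ 1.05  0.05  1.61 -0.    1.48 -0.12]
[[-0.92  0.39 -0.  ]
 [ 0.39  0.92 -0.  ]
 [ 0.   -0.   -1.  ]]
wash red cap [0.483 0.565 0.154] 0.004 [-439.  628.  154.]
stock cap [0.484 0.292 0.144] 0.002 [-311.  387.  144.]
smallcap [ 0.531 -0.461  0.089] 0.004 [  81. -258.   89.]
panel l [0.562 0.3   0.088] 0.012 [-245.  431.   88.]
panel r [ 0.561 -0.032  0.074] 0.003 [-92. 137.  74.]
tipbox [0.484 0.403 0.1  ] 0.004 [-363.  486.  100.]
monitor base? [ 0.66  -0.589  0.119] 0.017 [ 254. -310.  119.]
1 [-49.54 -66.19  10.13] [ 0.000e+00 -1.000e-01 -1.752e+02]
1 [-29.1  -28.51  -8.92] [ 0.000e+00 -1.000e-01 -1.752e+02]
-1 [-49.54 -66.19  10.13] [-0.1 -0.   4.8]
-1 [-29.1  -28.51  -8.92] [-0.1 -0.   4.8]
side [295.4 315.4]
side [307.1 334.2]
side [297.4 269.2]
side [313.2 289.8]
top [401.3 272.8]
top [411.7 271.4]
top [350.3 268.9]
top [375.5 256.6]
```

Run:
```python
from h import *
print(*rel([.38,.15,.28],goalR(-1)))
print(*rel(b2w([-.107,-.0925,.15]),goalR(-1)))
```

```text
[-29.2  -33.89  -4.91] [-0.1 -0.   4.8]
[-49.53 -66.3    8.13] [-0.1 -0.   4.8]
```

Call:
{"method": "play_rows", "body": {
  "motion": [
    [[1,-10,-12,-4,0,0,2],[1,-29.2,-33.9,-4.9,0,0,4.8],[1,-29.2,-33.9,-4.9,0,0,4.8],[1,-29.2,-33.9,-4.9,0,0,4.8],[1,-29.2,-33.9,-4.9,0,0,4.8],[1,-29.2,-33.9,-4.9,0,0,4.8],[1,-29.2,-33.9,-4.9,0,0,4.8],[1,-29.2,-33.9,-4.9,0,0,4.8],[1,-49.5,-66.3,8.1,0,0,4.8],[1,-49.5,-66.3,8.1,0,0,4.8],[1,-49.5,-66.3,8.1,0,0,4.8],[1,-49.5,-66.3,8.1,0,0,4.8],[1,-49.5,-66.3,8.1,0,0,4.8],[1,-49.5,-66.3,8.1,0,0,4.8],[1,-49.5,-66.3,8.1,0,0,4.8],[1,-49.5,-66.3,8.1,0,0,4.8],[1,-49.5,-66.3,8.1,0,0,4.8]]
  ],
  "newtons": 20
}}

```text
t: 2.33
tool_pos: [0.4414, -0.2265, 0.1503]
tool_rot: [-0.749, -3.05, 0.001]
contact_force: [-0.2, -0.5, 0.4]
opening: 0.0001
```

Run:
```python
from h import *
st()
for n,(x,y) in (("side",(265,240)),("top",(350,190))):
    i=ctrl.get_image(n)["color"][:,:,::-1]; cv2.imwrite(f"pics/{n}1.png",cv2.resize(i[y:y+110,x:x+130],None,fx=5,fy=5,interpolation=cv2.INTER_CUBIC))
print(*rel(b2w([-.107,-.0925,.09]),goalR(-1)));print(*rel(b2w([-.108,-.0925,.02]),goalR(-1)))
```

```text
t 2.33 boxpos mm [-107.6  -91.4  150.3] F [-0.2 -0.5  0.4] q [-0.62 -0.2   1.99 -0.    1.35 -1.71]
[-0.04 -0.12  6.08] [-0.1  0.   0.2]
[ 0.06 -0.11 13.08] [-0.1  0.   0.2]
```

View pics/side1.png

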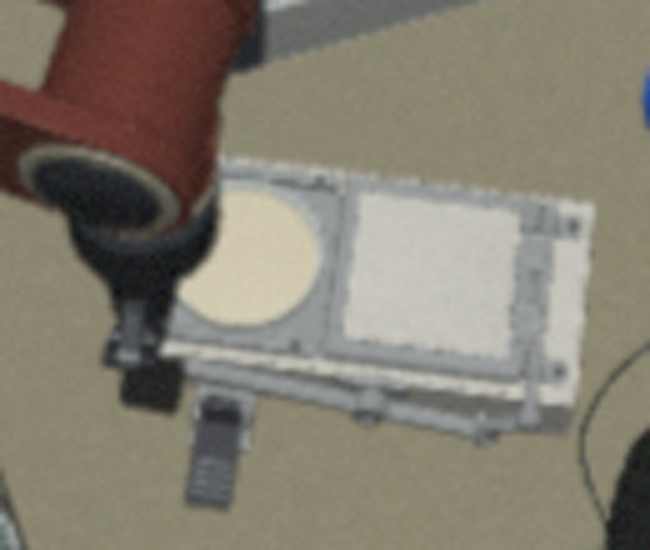

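View pics/top1.png

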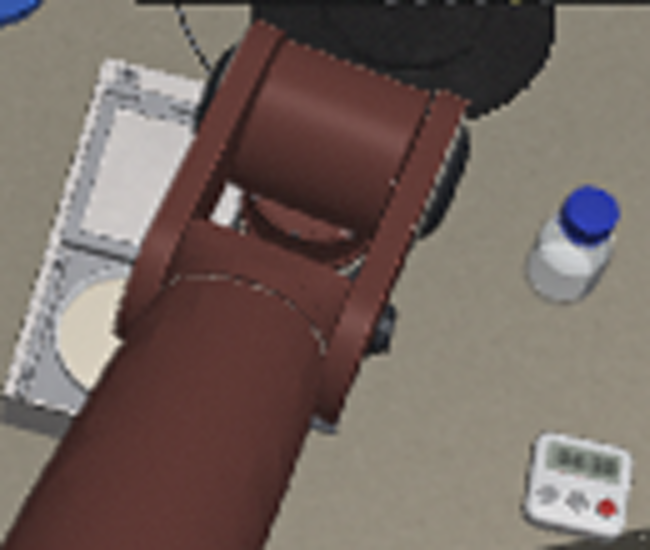

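Call:
{"method": "play_rows", "body": {
  "motion": [
    [[1,0,-0.1,3,0,0,0],[1,0,-0.1,6,0,0,0],[1,0,-0.1,7.5,0,0,0],[1,0,-0.1,8.5,0,0,0],[1,0,-0.1,9.5,0,0,0],[1,0,-0.1,10.5,0,0,0],[1,0,-0.1,11.5,0,0,0],[1,0,-0.1,12.0,0,0,0],[1,0,-0.1,12.4,0,0,0],[1,0,-0.1,12.6,0,0,0],[1,0,-0.1,12.6,0,0,0]]
  ]
}}

```text
t: 3.8
tool_pos: [0.4421, -0.2276, 0.0258]
tool_rot: [0.746, 3.049, -0.003]
contact_force: [2.0, 0.9, 2.0]
opening: -0.0001
```

Run:
```python
from h import *
st()
for n,(x,y) in (("side",(265,210)),):
    i=ctrl.get_image(n)["color"][:,:,::-1]; cv2.imwrite(f"pics/{n}2.png",cv2.resize(i[y:y+140,x:x+140],None,fx=4.2,fy=4.2,interpolation=cv2.INTER_CUBIC))
```

```text
t 3.8 boxpos mm [-106.5  -92.    25.8] F [2.  0.9 2. ] q [-0.62 -0.03  2.06 -0.    1.1  -1.72]
```

View pics/side2.png

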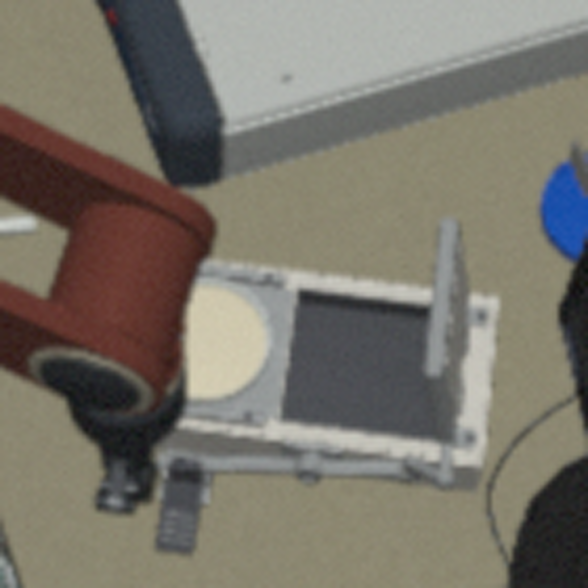

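The flap stands open, seen edge-on at crop (440,300). The low force doesn't tell me whether the catch has snapped, so I'll press a little further and then ease off.

Call:
{"method": "play_rows", "body": {
  "motion": [
    [[1,0,0,0.1,0,0,0],[1,0,0,0.2,0,0,0],[1,0,0,0.3,0,0,0],[1,0,0,0.3,0,0,0]]
  ]
}}

```text
t: 4.35
tool_pos: [0.4423, -0.2278, 0.0238]
tool_rot: [0.746, 3.049, -0.003]
contact_force: [-2.4, 2.0, 9.5]
opening: -0.0002
```

Call:
{"method": "play_rows", "body": {
  "motion": [
    [[1,0,0,0.15,0,0,0],[1,0,0,0.3,0,0,0],[1,0,0,0.3,0,0,0]]
  ]
}}

```text
t: 4.72
tool_pos: [0.4427, -0.228, 0.0225]
tool_rot: [0.746, 3.05, -0.002]
contact_force: [-3.3, 5.1, 14.1]
opening: 0.0001
```

Call:
{"method": "play_rows", "body": {
  "motion": [
    [[1,0,0,0.2,0,0,0],[1,0,0,0.35,0,0,0],[1,0,0,0.35,0,0,0]]
  ]
}}

```text
t: 5.1
tool_pos: [0.4429, -0.2281, 0.0214]
tool_rot: [0.746, 3.051, -0.002]
contact_force: [-7.2, 5.6, 19.6]
opening: -0.0004
```

Call:
{"method": "play_rows", "body": {
  "motion": [
    [[1,0,0,-0.3,0,0,0],[1,0,0,-0.6,0,0,0],[1,0,0,-1.0,0,0,0],[1,0,0,-1.5,0,0,0],[1,0,0,-1.5,0,0,0]]
  ]
}}

```text
t: 5.72
tool_pos: [0.4431, -0.2283, 0.0367]
tool_rot: [0.746, 3.051, -0.002]
contact_force: [0.7, -0.3, -0.1]
opening: 0.0001
```

Run:
```python
from h import *
st()
for n,(x,y) in (("side",(265,240)),):
    i=ctrl.get_image(n)["color"][:,:,::-1]; cv2.imwrite(f"pics/{n}3.png",cv2.resize(i[y:y+110,x:x+130],None,fx=6,fy=5.4,interpolation=cv2.INTER_CUBIC))
```

```text
t 5.72 boxpos mm [-105.3  -92.2   36.7] F [ 0.7 -0.3 -0.1] q [-0.62 -0.04  2.05 -0.    1.13 -1.72]
```

View pics/side3.png

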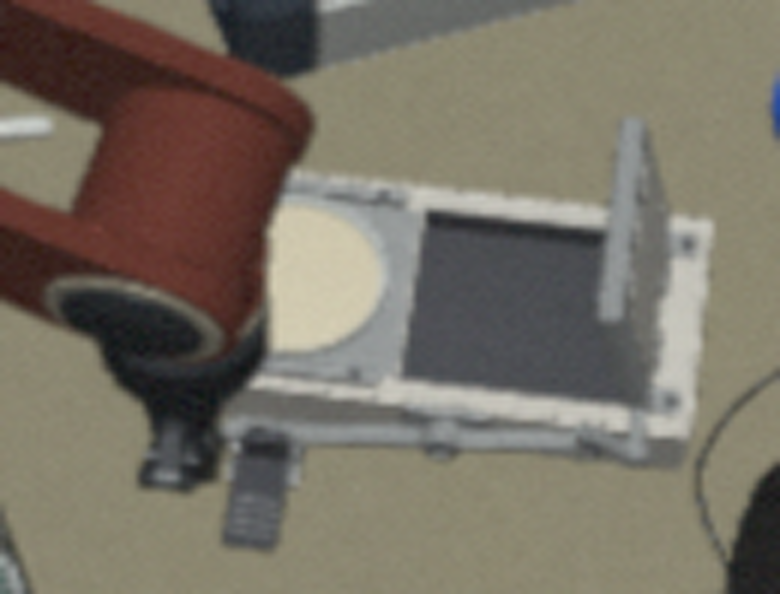

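Contact force is zero with the finger 11 mm above the caught height, so the catch is holding. Next I'll go behind the dish.

Run:
```python
from h import *
for p in ([-.106,-.0925,.11],[-.150,-.0026,.11],[-.150,-.0026,.058]): print(*rel(b2w(p),goalR(-1)))
```

```text
[ 0.05 -0.04 -7.35] [-0.1  0.1  0.2]
[ 4.42  8.96 -7.36] [-0.1  0.1  0.2]
[ 4.42  8.97 -2.16] [-0.1  0.1  0.2]
```

Call:
{"method": "play_rows", "body": {
  "motion": [
    [[1,0,0,-5,0,0,0],[1,0.5,0,-7.4,0,0,0.2],[1,2.4,4,-7.4,0,0,0.2],[1,4.4,9,-7.4,0,0,0.2],[1,4.4,9,-7.4,0,0,0.2],[1,4.4,9,-4,0,0,0.2],[1,4.4,9,-2.2,0,0,0.2],[1,4.4,9,-2.2,0,0,0.2],[1,4.4,9,-2.2,0,0,0.2]]
  ]
}}

```text
t: 6.9
tool_pos: [0.446, -0.1287, 0.0591]
tool_rot: [0.752, 3.048, -0.003]
contact_force: [-0.9, -0.5, -0.4]
opening: -0.0001
```

Run:
```python
from h import *
st()
for n,(x,y) in (("side",(245,220)),("top",(340,170))):
    i=ctrl.get_image(n)["color"][:,:,::-1]; cv2.imwrite(f"pics/{n}4.png",cv2.resize(i[y:y+130,x:x+150],None,fx=4.5,fy=4.5,interpolation=cv2.INTER_CUBIC))
for x in (-.08,-.03,-.018): print(*rel(b2w([x,-.0026,.0575]),goalR(-1)))
```

```text
t 6.9 boxpos mm [-149.    -2.7   59.1] F [-0.9 -0.5 -0.4] q [-0.44 -0.17  2.13 -0.    1.18 -1.53]
[-6.87 -0.    0.23] [-0.1  0.2 -0. ]
[-11.87  -0.     0.25] [-0.1  0.2 -0. ]
[-13.07  -0.     0.25] [-0.1  0.2 -0. ]
```

View pics/side4.png

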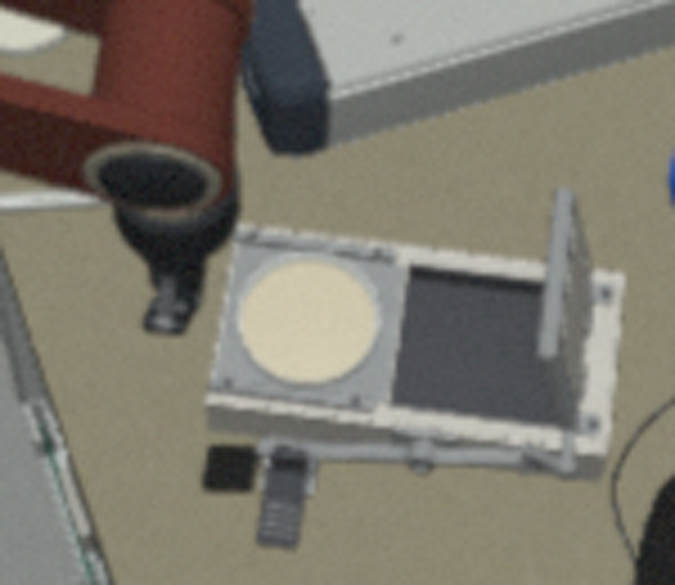

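View pics/top4.png

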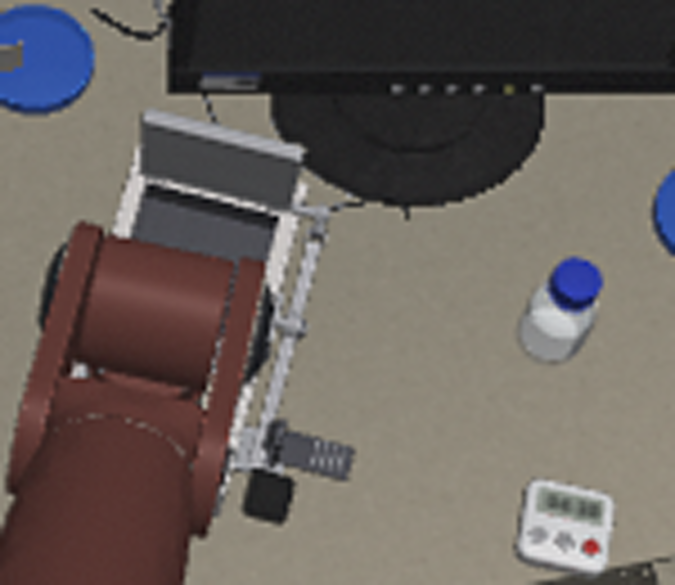

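The caught lever and open flap hold, and the fingertips are just behind the dish at side crop (165,320). Now I push.

Call:
{"method": "play_rows", "body": {
  "motion": [
    [[1,-1,0,0.2,0,0,0],[1,-2,0,0.2,0,0,0],[1,-3,0,0.2,0,0,0],[1,-3.8,0,0.2,0,0,0],[1,-4.6,0,0.2,0,0,0],[1,-5.4,0,0.2,0,0,0],[1,-6.2,0,0.2,0,0,0],[1,-7,0,0.2,0,0,0],[1,-7.8,0,0.2,0,0,0],[1,-8.6,0,0.2,0,0,0],[1,-9.4,0,0.2,0,0,0],[1,-10.2,0,0.2,0,0,0],[1,-10.8,0,0.2,0,0,0],[1,-11.4,0,0.2,0,0,0],[1,-11.8,0,0.2,0,0,0],[1,-11.8,0,0.2,0,0,0]]
  ]
}}

```text
t: 9.0
tool_pos: [0.5511, -0.1837, 0.058]
tool_rot: [0.752, 3.047, -0.003]
contact_force: [-0.6, 0.2, -0.8]
opening: 0.0
```

```bash
cat > snap.py <<'E'
from h import *
import sys
k=sys.argv[1]
st()
a=[]
for n,(x,y) in (("side",(265,220)),("top",(340,170))):
    i=ctrl.get_image(n)["color"][:,:,::-1]; a.append(cv2.resize(i[y:y+130,x:x+130],None,fx=3,fy=3,interpolation=cv2.INTER_CUBIC))
cv2.imwrite(f"pics/b{k}.png",np.hstack(a))
E
python3 snap.py 5
```

```text
t 9.0 boxpos mm [-30.4  -2.6  58. ] F [-0.6  0.2 -0.8] q [-0.45  0.12  1.85 -0.    1.17 -1.54]
```

View pics/b5.png

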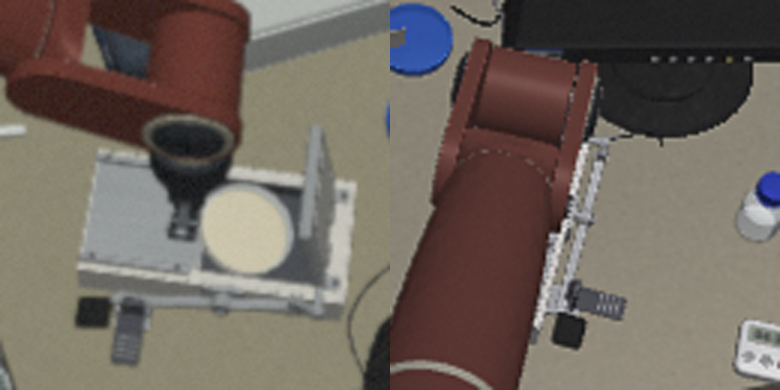

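Call:
{"method": "play_rows", "body": {
  "motion": [
    [[1,-0.4,0,0,0,0,0],[1,-0.8,0,0,0,0,0],[1,-1.2,0,0,0,0,0],[1,-1.6,0,0,0,0,0],[1,-1.6,0,0,0,0,0],[1,-1.6,0,0,0,0,0]]
  ]
}}

```text
t: 9.85
tool_pos: [0.5649, -0.191, 0.0579]
tool_rot: [0.752, 3.048, -0.003]
contact_force: [0.1, -0.5, -0.6]
opening: -0.0001
```

```bash
python3 snap.py 6
```

```text
t 9.85 boxpos mm [-14.8  -2.6  57.9] F [ 0.1 -0.5 -0.6] q [-0.45  0.15  1.81 -0.    1.17 -1.54]
```

View pics/b6.png

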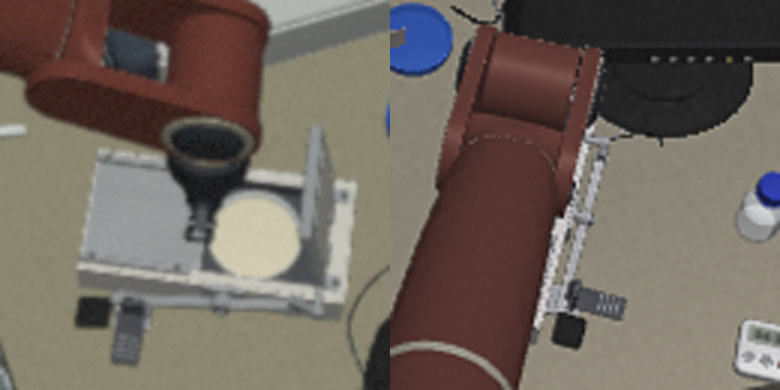

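Run:
```python
from h import *
for p,t in (([-.06,-.0026,.06],0),([-.07,-.0026,.14],0),([-.07,-.127,.14],12),([-.07,-.127,.07],12)): print(*rel(b2w(p),goalR(-1,t)))
```

```text
[ 4.51 -0.   -0.22] [-0.1  0.2 -0. ]
[ 5.48 -0.01 -8.23] [-0.1  0.2 -0. ]
[  5.48 -12.45  -8.21] [-12.1   0.2  -0. ]
[  5.5  -12.44  -1.21] [-12.1   0.2  -0. ]
```

Call:
{"method": "play_rows", "body": {
  "motion": [
    [[1,2,0,-0.2,0,0,0],[1,4.5,0,-0.5,0,0,0],[1,5.5,0,-5,0,0,0],[1,5.5,0,-8.2,0,0,0],[1,5.5,-6,-8.2,-6,0,0],[1,5.5,-12.4,-8.2,-12,0,0],[1,5.5,-12.4,-8.2,-12,0,0],[1,5.5,-12.4,-8.2,-12,0,0]]
  ]
}}

```text
t: 10.95
tool_pos: [0.4578, -0.2753, 0.1398]
tool_rot: [0.738, 2.983, 0.311]
contact_force: [0.4, 0.8, -1.0]
opening: -0.0001
```

```bash
python3 snap.py 7
python3 - <<'E'
from h import *
i=ctrl.get_image("side")["color"]; im=i[:,:,::-1].copy()
m=cv2.inRange(cv2.cvtColor(im,cv2.COLOR_BGR2HSV),(12,25,150),(35,120,255))
m[:, :295]=0;m[:255]=0;m[325:]=0;m[:,385:]=0
n,l,s,c=cv2.connectedComponentsWithStats(m)
for j in range(1,n):
  if s[j,4]>80: print(s[j],c[j],(w2b(plane(CAL["side"],c[j],.038))*1000).round(1))
cv2.imwrite("pics/s7.png",cv2.resize(im[250:350,285:410],None,fx=6,fy=6,interpolation=cv2.INTER_CUBIC))
for p,t in (([-.07,-.127,.05],12),([-.07,-.127,.03],12),([-.07,-.127,.018],12)): print(*rel(b2w(p),goalR(-1,t)))
E
```

```text
t 10.95 boxpos mm [ -70.4 -127.   139.8] F [ 0.4  0.8 -1. ] q [-0.79 -0.07  1.9   0.2   1.37 -1.92]
[335 286  30  27 612] [349.52941176 298.86764706] [35.3 -3.1 38. ]
[-0.01 -2.09  8.73] [-0.1  0.1  0.2]
[-1.000e-02 -2.500e+00  1.069e+01] [-0.1  0.1  0.2]
[-0.   -2.75 11.86] [-0.1  0.1  0.2]
```

View pics/b7.png

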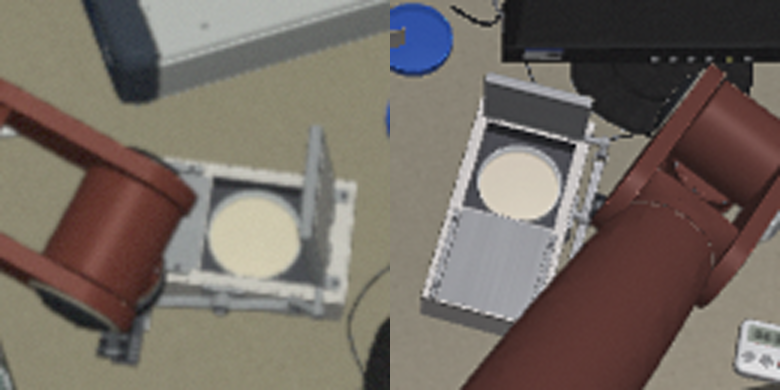

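View pics/s7.png

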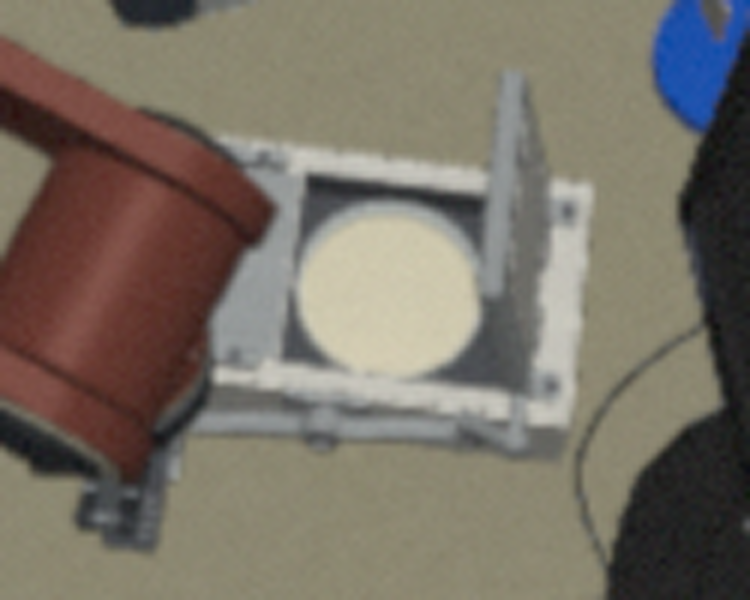

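Run:
```python
from h import *
im=ctrl.get_image("top")["color"][:,:,::-1].copy()
m=cv2.inRange(cv2.cvtColor(im,cv2.COLOR_BGR2HSV),(12,25,150),(35,120,255))
m[:, :355]=0;m[:205]=0;m[255:]=0;m[:,412:]=0
n,l,s,c=cv2.connectedComponentsWithStats(m)
for j in range(1,n):
  if s[j,4]>80:
    print(s[j],c[j],(w2b(plane(CAL["top"],c[j],.038))*1000).round(1))
    p,e=tri(CAL["side"],(349.53,298.87),CAL["top"],c[j]);print((w2b(p)*1000).round(1),e)
cv2.imwrite("pics/t8.png",cv2.resize(im[190:290,345:445],None,fx=6,fy=6,interpolation=cv2.INTER_CUBIC))
```

```text
[370 221  26  22 441] [382.57823129 231.40589569] [36.7 -1.  38. ]
[35.9 -1.9 37.8] 0.0023774520646383758
```

View pics/t8.png

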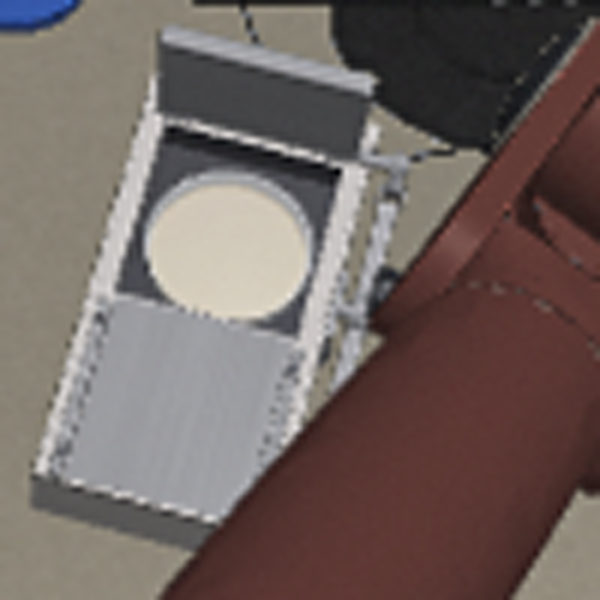

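The dish triangulates to 22 mm lower than before (37.8 against 60) with its centre at box x 36, so it lies flat in the well. Next I press the thumb plate.

Call:
{"method": "play_rows", "body": {
  "motion": [
    [[1,0,-1,4.5,0,0,0],[1,0,-2.1,8.7,0,0,0],[1,0,-2.4,10.2,0,0,0],[1,0,-2.5,10.6,0,0,0],[1,0,-2.6,11.0,0,0,0],[1,0,-2.65,11.4,0,0,0],[1,0,-2.7,11.7,0,0,0],[1,0,-2.7,11.7,0,0,0]]
  ]
}}

```text
t: 12.15
tool_pos: [0.4591, -0.2765, 0.0206]
tool_rot: [0.731, 2.983, 0.308]
contact_force: [-0.4, -3.1, 2.6]
opening: 0.0001
```

```bash
python3 snap.py 9
```

```text
t 12.15 boxpos mm [ -68.7 -127.4   20.6] F [-0.4 -3.1  2.6] q [-0.79  0.09  1.96  0.22  1.15 -1.97]
```

View pics/b9.png

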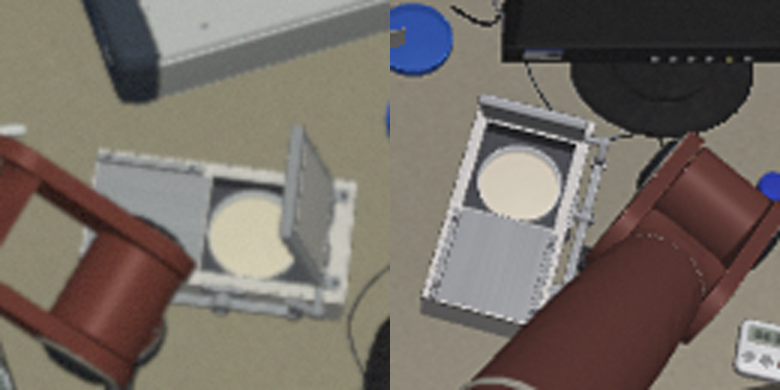

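The flap has started to fall, so the lever is free. I'll hold the plate down while it rises.

Call:
{"method": "play_rows", "body": {
  "motion": [
    [[1,0,0,0.1,0,0,0],[1,0,0,0.1,0,0,0],[1,0,0,0.1,0,0,0],[1,0,0,0.1,0,0,0],[1,0,0,0.1,0,0,0],[1,0,0,0.1,0,0,0],[1,0,0,0.1,0,0,0],[1,0,0,0.1,0,0,0],[1,0,0,0.1,0,0,0],[1,0,0,0.1,0,0,0],[1,0,0,0.1,0,0,0],[1,0,0,0.1,0,0,0],[1,0,0,0.1,0,0,0],[1,0,0,0.1,0,0,0],[1,0,0,0.1,0,0,0],[1,0,0,0.1,0,0,0]]
  ]
}}

```text
t: 14.25
tool_pos: [0.4592, -0.2762, 0.0197]
tool_rot: [0.731, 2.983, 0.308]
contact_force: [-2.4, -4.4, 3.8]
opening: 0.0
```

```bash
python3 snap.py 10;python3 - <<'E'
from h import *
for p in ([-.07,-.137,.06],[-.10,-.18,.16],[-.22,-.20,.22]): print(*rel(b2w(p),goalR(-1,12)))
E
```

```text
t 14.25 boxpos mm [ -68.8 -127.1   19.7] F [-2.4 -4.4  3.8] q [-0.79  0.1   1.96  0.22  1.15 -1.97]
[ 0.1  -0.13 -4.15] [-0.1  0.3  0.2]
[  3.06  -2.27 -14.83] [-0.1  0.3  0.2]
[ 15.03  -2.95 -21.17] [-0.1  0.3  0.2]
```

View pics/b10.png

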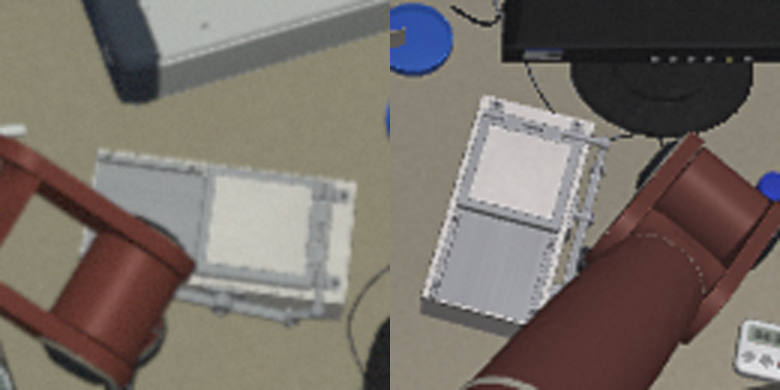

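Call:
{"method": "play_rows", "body": {
  "motion": [
    [[1,0,0,-2,0,0,0],[1,0,-0.1,-5,0,0,0],[1,1,-1,-10,0,0,0],[1,3,-2.3,-14.8,0,0,0],[1,6,-4,-20,0,0,0],[1,9,-5,-22,0,0,0],[1,9,-5,-22,0,0,0],[1,9,-5,-22,0,0,0]]
  ]
}}

```text
t: 15.35
tool_pos: [0.3349, -0.3167, 0.2236]
tool_rot: [0.731, 2.984, 0.311]
contact_force: [-0.6, -1.0, -0.2]
opening: 0.0004
```

```bash
python3 snap.py 11
python3 - <<'E'
from h import *
for n in CAL: cv2.imwrite(f"pics/{n}12.png",ctrl.get_image(n)["color"][:,:,::-1])
for n in CAL:
    a=cv2.imread(f"pics/{n}0.png").astype(int);b=cv2.imread(f"pics/{n}12.png").astype(int)
    print(n,(abs(a-b).max(2)>60).sum())
E
```

```text
t 15.35 boxpos mm [-160.  -220.8  223.6] F [-0.6 -1.  -0.2] q [-1.03 -0.3   1.96  0.18  1.59 -2.13]
side 14135
top 22439
```

View pics/b11.png

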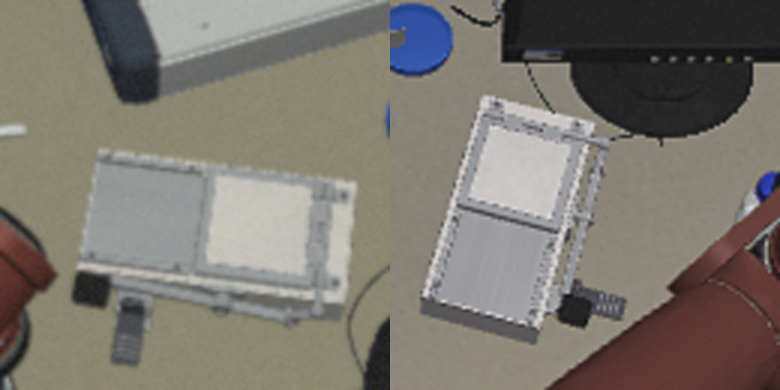

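View pics/side12.png

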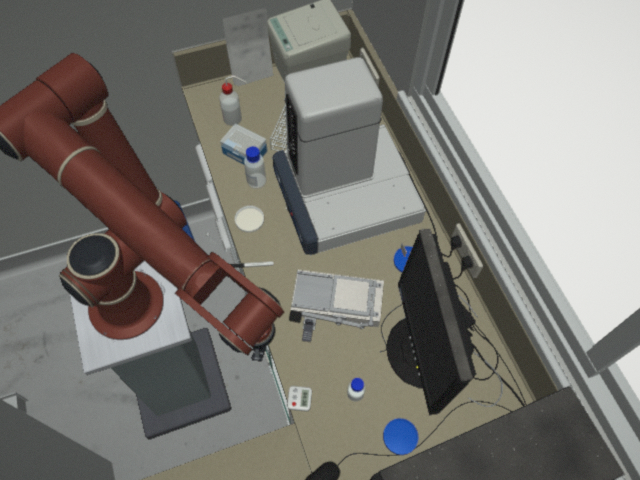

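The flap is shut, the lever pad is back up and the deck is empty. Everything else stands where it was: the bottle at (357,388), the timer at (300,398) and the spare dish at (249,218). I'm handing the job in.

Run:
```python
from station import ctrl
print(ctrl.finish_job())
```

```text
the job is handed in; nothing more can be done
None
```

The dish is in the well with the flap shut over it, and I handed the job in at about 15.4 s of the 51 s allowed. I pressed the lever until the catch held, pushed the dish along the deck until it dropped, then pressed the thumb plate and backed away.

- **Catch:** at first I could not tell whether it had snapped, since the force was only 2 N with the flap already open. I pressed on to about 20 N. The lever then stayed down when I eased off, with no contact force.
- **Dish:** before closing, both views put it 22 mm lower than at the start, centred about 36 mm along the box from its centre, so it lay flat in the well. The two sight lines missed each other by 2.4 mm.
- **After closing:** the pictures show the flap shut, the lever up, the deck empty and the arm clear. By eye, the other items in the side view stand where they were. I did not confirm that with a pixel comparison, because the moved arm swamped it.

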